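# Find the full salt cartridge by weight, load the softener feeder and shut its cover

### The arm

A 6-joint arm with a two-finger parallel gripper is mounted at the origin on the work surface. World frame = base frame: x ahead of the robot, y to its left, z up, the work surface at z = 0. Lengths are in mm, angles in rad, forces in N, time in s.
With the tool pointing down it reaches from about 300 to 775 mm from the base axis. Payload 14.6 kg.
Tool frame: the origin (TCP) lies between the finger pads; the fingertips stand manip.nose_length ahead of it and the grasp point (between the pads) lies 11 mm behind it (manip.nose_length is the distance from the TCP to the fingertips, in mm); z points along the fingers, y is the line along which they close (so a half turn about z gives the same grasp; the last joint's range is limited). The gripper opens to 94 mm and grips with 3 to 60 N. Pads are 16 mm wide; open, the fingers measure 119 mm over their backs; the gripper's body (75 mm by 177 mm) begins 78 mm behind the grasp point.
Start: joints at [1.28, 0.3, 1.521, -0, 1.321, -0.067], TCP at [122.063, 536.274, 213.446] pointing down, gripper open.
Joint ranges: [-3.03, 3.03], [-0.79, 2.21], [0.23, 2.52], [-1.04, 4.18], [0, 3.07], [-2.55, 2.55]. Speed limits (rad/s): [2.22, 2.22, 2.57, 3.14, 3.14, 3.14].

### API

Orientations are given as [roll, pitch, yaw] about the fixed x, y, z axes, in that order (R = Rz(yaw) Ry(pitch) Rx(roll)).
In Python, from cell import manip, cams, job gives the robot as it stands.
- The arm moves only by the tool jog_arm, never from a script. Its argument "commands" is a list of rows, each an object of numbers: "dx", "dy", "dz": the shift along the tool's x, y, z each as a share of 40 mm, from -1 to 1; "ax", "ay", "az": the turn, a rotation vector about the tool's x, y, z each as a share of 10 degrees, from -1 to 1; "gripper": the closure, from 0 (fully open) to 1 (shut). A call has 1 to 10 rows; each row shifts and turns the commanded pose from where the row before left it, along the tool's axes as they then stand; what a row does not reach is not made up. A row lasts 1/8 s, in which the tool goes at most 62.5 mm and 10.7 degrees, less where a joint would pass 70% of its speed; a pose out of reach is approached as far as the arm can. A call with a number of a shift or a turn outside -1 to 1 is refused whole. A call with a gripper value outside its range is refused whole. The fingers move at their own pace and stop on an object; "squeeze" is the grip in N (left out, the last holds). Time passes only in rows, so rows that do not move let the fingers close. It gives the time, the measured TCP pose, the force, the opening and the grip force at its end, in the units of the state.
- manip.read_state(): the state, without advancing time (a new reading comes with each control period).
- cams.camera(name): name is "scene" or "side" or "wrist"; returns a dict with "image" (480x640x3 uint8, red, green, blue), "fx", "fy", "cx", "cy" (pixels), "world_to_cam" (4x4, takes a point from world to camera coordinates). Camera axes: x right, y down, z forward; pixel columns grow to the right and rows downward; lengths in mm; the calibration is good to about 2 mm. A picture is of the moment at which its call begins. There is no depth.
- job.sign_off(): hands the job in; it is judged then, once.
The state is a dict: "clock": time; "joints": joint angles; "qd": joint speeds; "effort": joint torques, N m; "eef_pos": TCP position; "eef_rot": TCP orientation; "wrist_force": force on the tool from outside, world axes, zero at the start; "moment": the same for the moment, N m; "finger_gap": finger opening in mm; "finger_force": force on a finger pad.
Only numpy, scipy, OpenCV 4.12 (cv2) and the standard library are available. Lean on these libraries where they do the work, as an engineer would, in place of code of your own. Each camera call takes 0.05 s, during which the arm holds its last target. There are 200 camera calls.

### The job

Three identical closed salt cartridges stand on the bench; only one is full, so feel by lifting which is the heavy one, lower it gently into the well of the aluminium feeder and let go, so that the sprung floor sinks under it. Then slide the feeder's cover fully closed over it, up to its stop. Leave the two spent cartridges standing upright on the bench, tip none over, and do not shift the nail brush and the soap dish that lie among them.

Things in the scene. Friction and masses are not known exactly. Their poses are not given: they have to be found in the camera images.
- cartridge_1: square closed steel cartridge, upright, 64 x 64 mm, 90 mm tall, flat lid, straight sides; origin at the centre of its underside, z up, x and y along its sides. The three look exactly alike; the full one weighs about 0.5 kg, a spent one less than 0.2 kg
- cartridge_2: square closed steel cartridge, upright, 64 x 64 mm, 90 mm tall, flat lid, straight sides; origin at the centre of its underside, z up, x and y along its sides. The three look exactly alike; the full one weighs about 0.5 kg, a spent one less than 0.2 kg
- cartridge_3: square closed steel cartridge, upright, 64 x 64 mm, 90 mm tall, flat lid, straight sides; origin at the centre of its underside, z up, x and y along its sides. The three look exactly alike; the full one weighs about 0.5 kg, a spent one less than 0.2 kg
- feeder: fixed brushed aluminium feeder box, 104 mm (its x) by 280 mm (its y), rim 106 mm high, with a square open well at its +y end; origin at the centre of its underside. Two 5 mm dark guide rails run along its long sides (x = -54.5 and +54.5 mm), tops 116 mm high
- well (a point): centre of the well's mouth, at rim height (106 mm), 88 mm along +y from the feeder's origin; the well is 80 x 80 mm inside, sides along the feeder's x and y
- seat (a joint): the well's sprung floor, m pressed down: 0 = up, its top 62 mm above the bench; 0.05 = down on its stop, its top 12 mm above the bench. A full cartridge sinks it to the stop in about a second by its own weight and then stands wholly below the cover; a spent one stays up, 46 mm proud of the rim
- cover (a joint): the flat steel sliding cover of the feeder (102 x 100 x 6 mm, underside 106.5 mm above the bench), m: 0 = fully closed over the well at its stop, grows as it slides open along the feeder's -y, up to 0.16; from 0.092 the well is clear. It moves with about 2 N and stays where it is left
- cover_grip (a point): top centre of the upright black bar handle on the middle of the cover, 140 mm above the bench; the bar is 60 mm along the feeder's x, 12 mm thick along its y and stands 28 mm above the cover
- nail_brush: bamboo nail brush, 100 x 42 x 33 mm, long along its x, to be left alone; origin under its centre
- soap_dish: white ceramic soap dish, 85 x 115 x 22 mm, to be left alone; origin under its centre
Things that resemble listed ones, but are neither listed nor needed, are in the scene too. What is shaped like the cartridge_3 but green or purple is not meant.

How it is judged (in metres and radians):
On the way:
1. the full cartridge stands in the well, let go, with the sprung floor sunk to its stop under its weight (value of joint seat above 0.046 m and ((horizontal distance between cartridge_1 and well below 0.018 m and height (world z) of cartridge_1 below 0.022 m and contact force between the fingers and cartridge_1 below 0.3 N) or (horizontal distance between cartridge_2 and well below 0.018 m and height (world z) of cartridge_2 below 0.022 m and contact force between the fingers and cartridge_2 below 0.3 N) or (horizontal distance between cartridge_3 and well below 0.018 m and height (world z) of cartridge_3 below 0.022 m and contact force between the fingers and cartridge_3 below 0.3 N))), for 0.2 s.
At the end, for the whole second after the job is handed in: The cover is closed to within 5 mm of its stop; under it the full cartridge stands upright in the well (within 18 mm of its centre) with the sprung floor at its stop (at least 46 of 50 mm down); the two others stand upright on the bench outside the well; all are at rest (value of joint cover below 0.005 m and value of joint seat above 0.046 m and velocity of joint cover below 0.01 m/s and ((horizontal distance between cartridge_1 and well below 0.018 m and height (world z) of cartridge_1 below 0.022 m and height (world z) of each of cartridge_2, cartridge_3 below 0.006 m and horizontal distance between each of cartridge_2, cartridge_3 and well above 0.06 m) or (horizontal distance between cartridge_2 and well below 0.018 m and height (world z) of cartridge_2 below 0.022 m and height (world z) of each of cartridge_1, cartridge_3 below 0.006 m and horizontal distance between each of cartridge_1, cartridge_3 and well above 0.06 m) or (horizontal distance between cartridge_3 and well below 0.018 m and height (world z) of cartridge_3 below 0.022 m and height (world z) of each of cartridge_1, cartridge_2 below 0.006 m and horizontal distance between each of cartridge_1, cartridge_2 and well above 0.06 m)) and angle between each of cartridge_1, cartridge_2, cartridge_3's own z axis and vertical below 0.12 rad and linear speed of each of cartridge_1, cartridge_2, cartridge_3 below 0.02 m/s); the robot touches nothing.
It fails at once if a cartridge is tipped by more than about 35 degrees (angle between any of cartridge_1, cartridge_2, cartridge_3's own z axis and vertical above 0.6 rad).
It fails at once if a cartridge is dropped into the well (let go more than about 18 mm above the sprung floor: falling freely at over 0.6 m/s) ((horizontal distance between cartridge_1 and well below 0.03 m and height (world z) of cartridge_1 below 0.1 m and contact force between the fingers and cartridge_1 below 0.3 N and linear speed of cartridge_1 above 0.6 m/s) or (horizontal distance between cartridge_2 and well below 0.03 m and height (world z) of cartridge_2 below 0.1 m and contact force between the fingers and cartridge_2 below 0.3 N and linear speed of cartridge_2 above 0.6 m/s) or (horizontal distance between cartridge_3 and well below 0.03 m and height (world z) of cartridge_3 below 0.1 m and contact force between the fingers and cartridge_3 below 0.3 N and linear speed of cartridge_3 above 0.6 m/s)).
It fails at once if the nail brush or the soap dish is shifted by more than 30 mm (distance of any of nail_brush, soap_dish from where it was at the start of the episode above 0.03 m).
It also fails if it takes over 72 s, if anything falls off the work surface, if the arm or the gripper's body presses on something with over 40 N, if the wrist force passes 120 N, or if a joint passes its speed limit or range.

## Working session

There is one attempt and no reset: what is moved stays moved. The work goes in short steps, Python scripts to look and compute and a tool call to move; the robot and the scene stay as the last step left them, time stands still between calls to the robot, and variables do not carry over. Pictures are saved under pics/ and viewed, at most 10 in all, crops included, and the job is handed in when it is done.

Besides the shell and the picture viewer there is one more tool, called after "Call:" in YAML: its name, and indented under it one key for each argument. jog_arm: Moves the arm, as the interface text tells. Shift numbers are shares of 40 mm and turn numbers shares of 10 degrees, none past 1 either way. Its arguments: {"type":"object","properties":{"commands":{"type":"array"},"squeeze":{"type":"number"}},"required":["commands"]}

```bash
mkdir -p pics
python3 - <<'E'
from cell import manip,cams
import cv2,numpy as np,pickle
print(manip.read_state(), manip.nose_length)
d={}
for n in("scene","side","wrist"):
    c=cams.camera(n);d[n]=c
    cv2.imwrite(f"pics/{n}0.png",np.ascontiguousarray(c["image"][:,:,::-1]))
    print(n,c["fx"],c["cx"],c["cy"],np.round(c["world_to_cam"],3).tolist())
pickle.dump(d,open("c0.pkl","wb"))
E
```

```text
{'clock': 0.0, 'joints': array([ 1.28037760e+00,  3.00496445e-01,  1.52160764e+00, -2.19186212e-05,
        1.32068846e+00, -6.65974683e-02]), 'qd': array([ 0.00051741,  0.00072189, -0.00145343,  0.00036812, -0.00060973,
       -0.00095933]), 'effort': array([-6.27455643e-05, -5.31799936e+01, -3.52752435e+01,  7.08074123e-02,
        2.43461947e-02, -1.04155467e-04]), 'eef_pos': array([122.00808216, 536.02744277, 212.86118521]), 'eef_rot': array([-3.14039401e+00, -5.86677252e-05,  2.91777680e+00]), 'wrist_force': array([-0.31914402,  0.15500845,  0.25113522]), 'moment': array([0.01481574, 0.00838407, 0.04104323]), 'finger_force': 0.0, 'finger_gap': 93.99201292309806} 8.0
scene 488.026349231098 307.3831330108658 239.49925971455679 [[-0.844, 0.536, -0.016, 479.492], [0.456, 0.702, -0.548, -106.438], [-0.283, -0.469, -0.837, 1462.651], [0.0, 0.0, 0.0, 1.0]]
side 536.9419612396943 331.6750257791849 231.52330256049632 [[0.932, -0.364, -0.0, -475.402], [-0.219, -0.56, -0.799, 156.418], [0.29, 0.744, -0.601, 1082.811], [0.0, 0.0, 0.0, 1.0]]
wrist 427.67726807191735 316.63624644085166 234.79981266063794 [[0.223, 0.975, -0.001, -548.308], [0.938, -0.214, 0.273, -28.133], [0.266, -0.062, -0.962, 392.778], [0.0, 0.0, 0.0, 1.0]]
```

View pics/scene0.png

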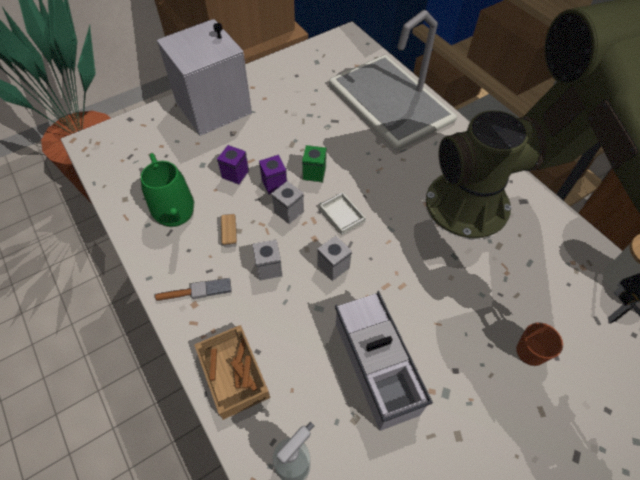

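View pics/side0.png

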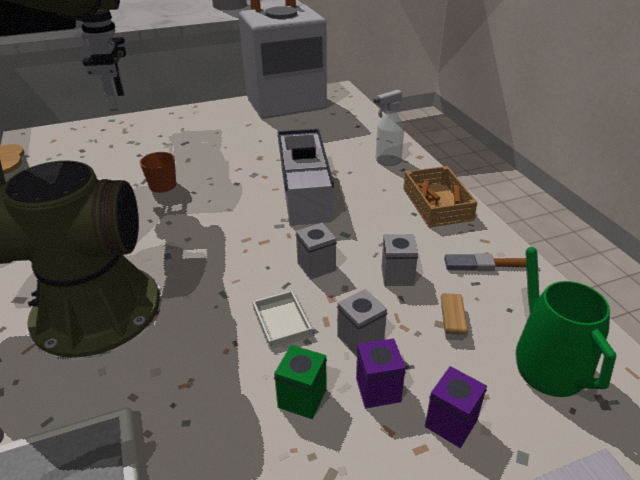

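Three plain grey cartridges fit the description: scene (288,203), (266,258), (334,256), seen in side at (362,320), (400,258), (316,250). The green and purple ones are excluded by colour. The brush is at (229,229), the dish at (341,212) and the feeder at (382,358). I'll enlarge both views to confirm and measure.

Run:
```python
import cv2
a=cv2.imread("pics/scene0.png")[170:430,215:440];b=cv2.imread("pics/side0.png")[120:360,240:480]
cv2.imwrite("pics/sc1.png",cv2.resize(a[:115,:150],None,fx=5,fy=5,interpolation=2))
cv2.imwrite("pics/sc2.png",cv2.resize(cv2.imread("pics/scene0.png")[285:435,325:440],None,fx=4,fy=4,interpolation=2))
cv2.imwrite("pics/si1.png",cv2.resize(b[90:,:190],None,fx=4,fy=4,interpolation=2))
```

```text
(no output)
```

View pics/sc1.png

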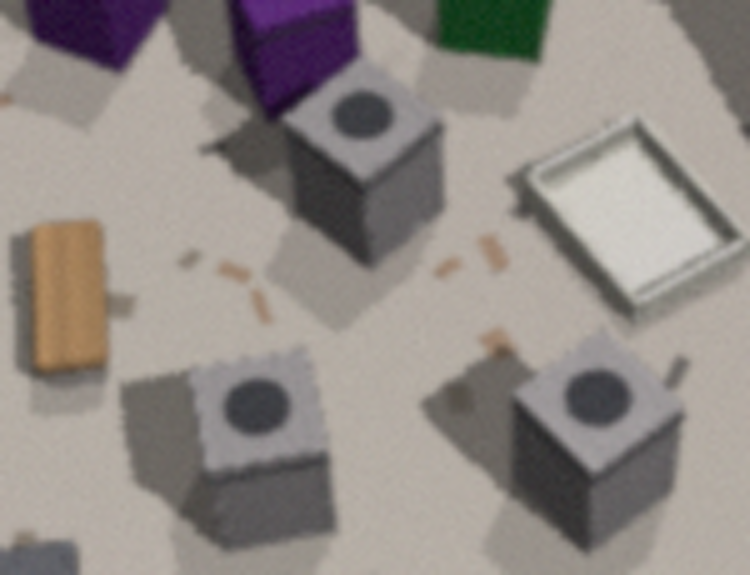

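View pics/sc2.png

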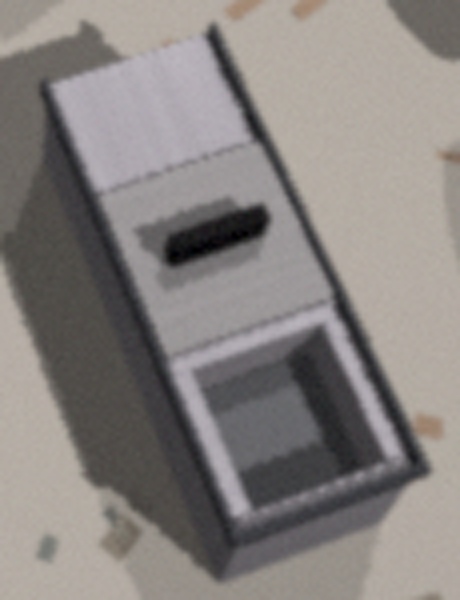

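View pics/si1.png

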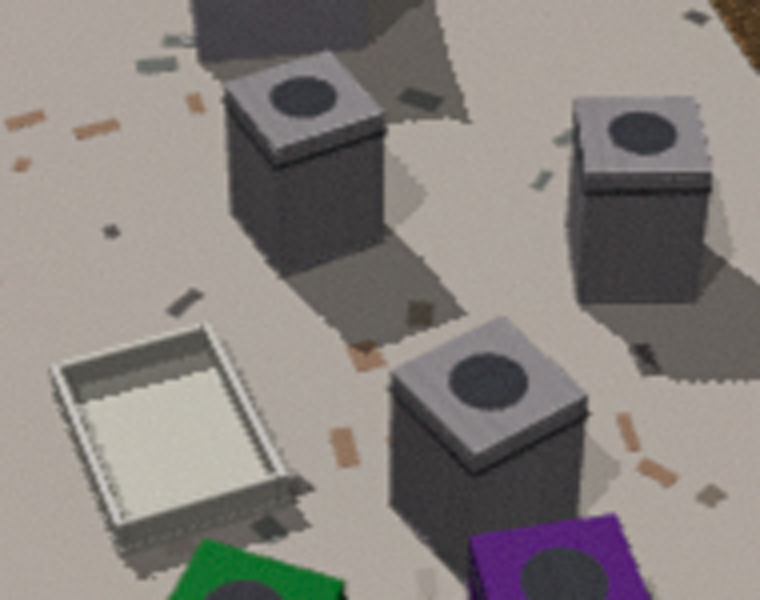

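```bash
cat > h.py <<'E'
import numpy as np,pickle
def ray(c,uv,z):
    W=c["world_to_cam"];R=W[:3,:3];t=W[:3,3];o=-R.T@t
    d=R.T@np.array([(uv[0]-c["cx"])/c["fx"],(uv[1]-c["cy"])/c["fy"],1]);return (o+d*(z-o[2])/d[2])[:2]
def pts(c,L,z,off,s): return np.array([ray(c,(off[0]+(u+.5)/s-.5,off[1]+(v+.5)/s-.5),z) for u,v in L])
def rect(P):
    e=np.roll(P,-1,0)-P;l=np.linalg.norm(e,axis=1);a=np.arctan2(e[:,1],e[:,0])
    return P.mean(0).round(1),l.round(1),np.degrees(np.angle(np.exp(4j*a).mean())/4).round(1),np.degrees(a).round(1)
E
python3 - <<'E'
from h import *
d=pickle.load(open("c0.pkl","rb"));s,q=d["scene"],d["side"]
S={'A':[(285,118),(362,60),(441,125),(367,185)],'B':[(190,370),(303,348),(328,455),(208,475)],'C':[(513,402),(602,333),(683,410),(594,475)]}
Q={'A':[(391,378),(503,318),(586,398),(477,460)],'B':[(573,98),(695,97),(710,175),(580,172)],'C':[(226,92),(330,53),(384,127),(282,152)]}
for k in S:
    print(k,*rect(pts(s,S[k],90,(215,170),5)));print(k,*rect(pts(q,Q[k],90,(240,210),4)))
o=(325,285)
print('well',*rect(pts(s,[(193,380),(323,327),(382,462),(247,513)],106,o,4)))
print('rails',*rect(pts(s,[(45,85),(213,28),(425,470),(228,545)],116,o,4)))
h=pts(s,[(165,240),(268,212)],140,o,4);print('handle',h,h.mean(0))
print('cover edges',pts(s,[(105,190),(258,142),(335,300),(175,358)],112.5,o,4))
print('dish',*rect(pts(s,[(527,178),(637,118),(748,245),(635,318)],22,(215,170),5)))
print('brush',*rect(pts(s,[(33,225),(102,222),(106,368),(37,370)],33,(215,170),5)))
print('purple',*rect(pts(s,[(233,10),(355,5),(352,50),(275,120)],60,(215,170),5)))
E
```

```text
A [ 465.7 -264.4] [59.9 66.4 58.5 67.6] 12.2 [-167.9  101.1   13.3  -77.7]
A [ 463.3 -269.7] [65.5 62.2 62.5 62. ] 14.5 [  15.6  -77.8 -164.6  105. ]
B [ 612.  -129.7] [60.8 68.  62.4 65.7] -20.5 [ 160.2   70.6  -21.9 -110.8]
B [ 609.6 -130.6] [64.5 65.  65.4 61.7] -22.0 [ -20.6 -111.6  156.6   67.6]
C [460.4 -36.4] [64.2 63.4 61.3 60.5] 8.5 [-170.6   97.5    6.8  -79.8]
C [457.6 -44.3] [64.9 71.3 56.2 59.7] 6.2 [  11.4  -87.4 -179.7  100.3]
well [553.  338.6] [79.9 77.6 78.9 74.6] -13.3 [ 169.1   75.1  -13.  -104.2]
rails [533.5 253.5] [108.9 277.5 113.7 276.7] -13.3 [ 167.4   76.8  -13.  -104.2]
handle [[558.19567619 229.87906436]
 [500.35464781 247.67372883]] [529.275162  238.7763966]
cover edges [[561.16451993 179.45833699]
 [468.91477324 203.4318432 ]
 [491.17676742 302.08709688]
 [585.49247253 280.40147746]]
dish [ 342.3 -167.1] [ 80.  112.2  83.9 116.8] 1.0 [-178.8   90.2    4.3  -91.6]
brush [ 649.6 -288.9] [ 40.  101.3  38.5 100.7] -28.3 [ 150.    63.5  -31.  -115.6]
purple [ 454.7 -354.3] [73.4 35.2 68.1 89.3] -25.7 [ 149.9   56.1   17.8 -103.6]
```

All three lids agree between the two views to within 8 mm, and their sides come out near 64 mm. The well sits 88 mm from the feeder centre, as specified. Cartridge C is at (459,-40), B at (611,-130), A at (464,-267) and the well at (554,339). The cover is about 101 mm open, so the well is clear. I'll try C first, as it is nearest.

```bash
cat > plan.py <<'E'
import sys,numpy as np
from scipy.spatial.transform import Rotation as R
from cell import manip
s=manip.read_state();x,y,z,yaw=map(float,sys.argv[1:5])
c=R.from_euler('xyz',s["eef_rot"]);g=R.from_euler('xyz',[np.pi,0,np.radians(yaw)])
r=np.degrees((c.inv()*g).as_rotvec())/10
d=g.inv().apply(np.array([x,y,z])-s["eef_pos"])/40
print("turn first",r.round(2),"then shift (shares)",d.round(2),"t",s["clock"],"F",s["wrist_force"].round(2),s["eef_pos"].round(1))
E
python3 plan.py 459 -40 150 187.5
```

```text
turn first [-0.   -0.   -2.03] then shift (shares) [ -6.47 -15.38   1.58] t 0.15 F [-0.02  0.56  0.24] [122.  536.1 213. ]
```

Call:
jog_arm:
  commands:
    - {"az": -1}
    - {"az": -1}
    - {"dx": -0.4, "dy": -0.96}
    - {"dx": -0.4, "dy": -0.96}
    - {"dx": -0.4, "dy": -0.96}
    - {"dx": -0.4, "dy": -0.96}
    - {"dx": -0.4, "dy": -0.96}
    - {"dx": -0.4, "dy": -0.96}
    - {"dx": -0.4, "dy": -0.96}
    - {"dx": -0.4, "dy": -0.96}

```text
schema error: expected keys dx, dy, dz, ax, ay, az, gripper
```

Call:
jog_arm:
  commands:
    - {"dx": -0.4, "dy": -0.96}
    - {"dx": -0.4, "dy": -0.96}
    - {"dx": -0.4, "dy": -0.96}
    - {"dx": -0.4, "dy": -0.96}
    - {"dx": -0.4, "dy": -0.96}
    - {"dx": -0.4, "dy": -0.96}
    - {"dx": -0.4, "dy": -0.96}
    - {"dx": -0.4, "dy": -0.96}
    - {}
    - {}

```text
schema error: expected keys dx, dy, dz, ax, ay, az, gripper
```

```bash
python3 plan.py 459 -40 67 187.5
python3 - <<'E'
from cell import cams
import cv2,numpy as np,pickle
c=cams.camera("wrist");pickle.dump(c,open("w1.pkl","wb"));cv2.imwrite("pics/w1.png",np.ascontiguousarray(c["image"][:,:,::-1]))
E
```

```text
turn first [-0.   -0.   -2.03] then shift (shares) [ -6.47 -15.38   3.65] t 0.15 F [-0.02  0.56  0.24] [122.  536.1 213. ]
```

View pics/w1.png

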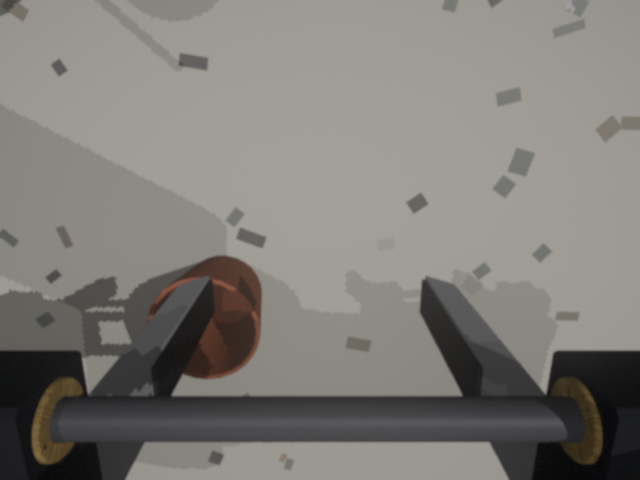

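The arm has not moved, because every row needs all seven keys. The wrist picture shows the terracotta pot at (210,320) beside the left finger, and nothing else under the gripper. I'll resend with all the keys.

Call:
jog_arm:
  commands:
    - {"dx": 0, "dy": 0, "dz": 0, "ax": 0, "ay": 0, "az": -1, "gripper": 0}
    - {"dx": 0, "dy": 0, "dz": 0, "ax": 0, "ay": 0, "az": -1, "gripper": 0}
    - {"dx": -0.4, "dy": -0.96, "dz": 0, "ax": 0, "ay": 0, "az": 0, "gripper": 0}
    - {"dx": -0.4, "dy": -0.96, "dz": 0, "ax": 0, "ay": 0, "az": 0, "gripper": 0}
    - {"dx": -0.4, "dy": -0.96, "dz": 0, "ax": 0, "ay": 0, "az": 0, "gripper": 0}
    - {"dx": -0.4, "dy": -0.96, "dz": 0, "ax": 0, "ay": 0, "az": 0, "gripper": 0}
    - {"dx": -0.4, "dy": -0.96, "dz": 0, "ax": 0, "ay": 0, "az": 0, "gripper": 0}
    - {"dx": -0.4, "dy": -0.96, "dz": 0, "ax": 0, "ay": 0, "az": 0, "gripper": 0}
    - {"dx": -0.4, "dy": -0.96, "dz": 0, "ax": 0, "ay": 0, "az": 0, "gripper": 0}
    - {"dx": -0.4, "dy": -0.96, "dz": 0, "ax": 0, "ay": 0, "az": 0, "gripper": 0}

```text
clock: 1.45
eef_pos: [287.9, 246.3, 213.5]
eef_rot: [3.141, 0.0, -3.016]
wrist_force: [-0.2, 0.5, 0.6]
finger_gap: 93.5
finger_force: 0.0
```

Call:
jog_arm:
  commands:
    - {"dx": -0.4, "dy": -0.96, "dz": 0, "ax": 0, "ay": 0, "az": 0, "gripper": 0}
    - {"dx": -0.4, "dy": -0.96, "dz": 0, "ax": 0, "ay": 0, "az": 0, "gripper": 0}
    - {"dx": -0.4, "dy": -0.96, "dz": 0, "ax": 0, "ay": 0, "az": 0, "gripper": 0}
    - {"dx": -0.4, "dy": -0.96, "dz": 0, "ax": 0, "ay": 0, "az": 0, "gripper": 0}
    - {"dx": -0.4, "dy": -0.96, "dz": 0, "ax": 0, "ay": 0, "az": 0, "gripper": 0}
    - {"dx": -0.4, "dy": -0.96, "dz": 0, "ax": 0, "ay": 0, "az": 0, "gripper": 0}
    - {"dx": -0.4, "dy": -0.96, "dz": 0, "ax": 0, "ay": 0, "az": 0, "gripper": 0}
    - {"dx": -0.4, "dy": -0.96, "dz": 0, "ax": 0, "ay": 0, "az": 0, "gripper": 0}
    - {"dx": 0, "dy": 0, "dz": 0, "ax": 0, "ay": 0, "az": 0, "gripper": 0}
    - {"dx": 0, "dy": 0, "dz": 0, "ax": 0, "ay": 0, "az": 0, "gripper": 0}

```text
clock: 2.7
eef_pos: [452.5, -40.9, 213.3]
eef_rot: [3.141, -0.0, -3.017]
wrist_force: [-0.4, 0.0, -0.1]
finger_gap: 94.2
finger_force: 0.0
```

```bash
python3 plan.py 459 -40 67 187.5
python3 - <<'E'
from cell import cams
import cv2,numpy as np,pickle
c=cams.camera("wrist");pickle.dump(c,open("w1.pkl","wb"));cv2.imwrite("pics/w2.png",np.ascontiguousarray(c["image"][:,:,::-1]))
E
```

```text
turn first [ 0.   -0.   -0.03] then shift (shares) [-0.16  0.    3.66] t 2.7 F [-0.42  0.04 -0.15] [452.5 -40.9 213.3]
```

View pics/w2.png

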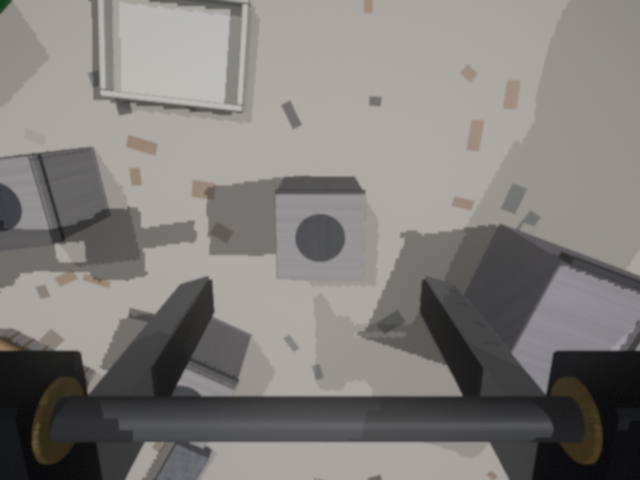

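Cartridge C's lid is at (277,193) to (365,279) in the wrist view and square to the fingers. I'll check its centre with this camera.

Run:
```python
from h import *
c=pickle.load(open("w1.pkl","rb"))
print(*rect(pts(c,[(277,193),(363,193),(365,279),(275,278)],90,(0,0),1)))
```

```text
[457.6 -39. ] [60.  64.3 66.5 63.5] 7.0 [  97.1   10.1  -83.6 -175.7]
```

Call:
jog_arm:
  commands:
    - {"dx": -0.13, "dy": 0, "dz": 1, "ax": 0, "ay": 0, "az": 0, "gripper": 0}
    - {"dx": 0, "dy": 0, "dz": 1, "ax": 0, "ay": 0, "az": 0, "gripper": 0}
    - {"dx": 0, "dy": 0, "dz": 1, "ax": 0, "ay": 0, "az": 0, "gripper": 0}
    - {"dx": 0, "dy": 0, "dz": 0.65, "ax": 0, "ay": 0, "az": 0, "gripper": 0}
    - {"dx": 0, "dy": 0, "dz": 0, "ax": 0, "ay": 0, "az": 0, "gripper": 0}
    - {"dx": 0, "dy": 0, "dz": 0, "ax": 0, "ay": 0, "az": 0, "gripper": 1}
    - {"dx": 0, "dy": 0, "dz": 0, "ax": 0, "ay": 0, "az": 0, "gripper": 1}
    - {"dx": 0, "dy": 0, "dz": 0, "ax": 0, "ay": 0, "az": 0, "gripper": 1}
    - {"dx": 0, "dy": 0, "dz": 0, "ax": 0, "ay": 0, "az": 0, "gripper": 1}
  squeeze: 25

```text
clock: 3.88
eef_pos: [458.2, -40.6, 68.0]
eef_rot: [-3.142, 0.001, -3.016]
wrist_force: [-2.2, 1.2, 6.0]
finger_gap: 63.7
finger_force: 25.0
```

Call:
jog_arm:
  commands:
    - {"dx": 0, "dy": 0, "dz": 0, "ax": 0, "ay": 0, "az": 0, "gripper": 1}
    - {"dx": 0, "dy": 0, "dz": -0.5, "ax": 0, "ay": 0, "az": 0, "gripper": 1}
    - {"dx": 0, "dy": 0, "dz": -0.5, "ax": 0, "ay": 0, "az": 0, "gripper": 1}
    - {"dx": 0, "dy": 0, "dz": 0, "ax": 0, "ay": 0, "az": 0, "gripper": 1}
    - {"dx": 0, "dy": 0, "dz": 0, "ax": 0, "ay": 0, "az": 0, "gripper": 1}
    - {"dx": 0, "dy": 0, "dz": 0, "ax": 0, "ay": 0, "az": 0, "gripper": 1}

```text
clock: 4.62
eef_pos: [457.6, -40.6, 106.6]
eef_rot: [3.141, -0.001, -3.016]
wrist_force: [0.3, -0.0, -0.9]
finger_gap: 64.0
finger_force: 25.0
```

Only about 1 N with 64 mm still gripped, so C is spent. I'll put it back and go to B.

Call:
jog_arm:
  commands:
    - {"dx": 0, "dy": 0, "dz": 0.5, "ax": 0, "ay": 0, "az": 0, "gripper": 1}
    - {"dx": 0, "dy": 0, "dz": 0.3, "ax": 0, "ay": 0, "az": 0, "gripper": 1}
    - {"dx": 0, "dy": 0, "dz": 0.17, "ax": 0, "ay": 0, "az": 0, "gripper": 1}
    - {"dx": 0, "dy": 0, "dz": 0, "ax": 0, "ay": 0, "az": 0, "gripper": 1}
    - {"dx": 0, "dy": 0, "dz": 0, "ax": 0, "ay": 0, "az": 0, "gripper": 1}

```text
clock: 5.25
eef_pos: [458.1, -40.7, 68.8]
eef_rot: [-3.141, 0.0, -3.016]
wrist_force: [-0.3, 0.1, -1.6]
finger_gap: 63.8
finger_force: 25.0
```

Call:
jog_arm:
  commands:
    - {"dx": 0, "dy": 0, "dz": 0, "ax": 0, "ay": 0, "az": 0, "gripper": 0}
    - {"dx": 0, "dy": 0, "dz": 0, "ax": 0, "ay": 0, "az": 0, "gripper": 0}
    - {"dx": 0, "dy": 0, "dz": 0, "ax": 0, "ay": 0, "az": 0, "gripper": 0}
    - {"dx": 0, "dy": 0, "dz": -1, "ax": 0, "ay": 0, "az": 0, "gripper": 0}
    - {"dx": 0, "dy": 0, "dz": -1, "ax": 0, "ay": 0, "az": 0, "gripper": 0}
    - {"dx": 0, "dy": 0, "dz": -1, "ax": 0, "ay": 0, "az": 0, "gripper": 0}
    - {"dx": 0, "dy": 0, "dz": 0, "ax": 0, "ay": 0, "az": 1, "gripper": 0}
    - {"dx": 0, "dy": 0, "dz": 0, "ax": 0, "ay": 0, "az": 1, "gripper": 0}
    - {"dx": 0, "dy": 0, "dz": 0, "ax": 0, "ay": 0, "az": 0.85, "gripper": 0}
    - {"dx": 0, "dy": 0, "dz": 0, "ax": 0, "ay": 0, "az": 0, "gripper": 0}

```text
clock: 6.5
eef_pos: [458.0, -40.7, 188.7]
eef_rot: [3.142, 0.0, 2.77]
wrist_force: [0.4, -0.3, 0.8]
finger_gap: 94.1
finger_force: 0.0
```

```bash
python3 plan.py 610.5 -130 67 158.5
```

```text
turn first [0.   0.   0.02] then shift (shares) [-4.37 -0.68  3.04] t 6.5 F [ 0.38 -0.28  0.81] [458.  -40.7 188.7]
```

Call:
jog_arm:
  commands:
    - {"dx": -0.88, "dy": -0.14, "dz": 0, "ax": 0, "ay": 0, "az": 0, "gripper": 0}
    - {"dx": -0.88, "dy": -0.14, "dz": 0, "ax": 0, "ay": 0, "az": 0, "gripper": 0}
    - {"dx": -0.87, "dy": -0.14, "dz": 0, "ax": 0, "ay": 0, "az": 0, "gripper": 0}
    - {"dx": -0.87, "dy": -0.13, "dz": 0, "ax": 0, "ay": 0, "az": 0, "gripper": 0}
    - {"dx": -0.87, "dy": -0.13, "dz": 0, "ax": 0, "ay": 0, "az": 0, "gripper": 0}
    - {"dx": 0, "dy": 0, "dz": 0, "ax": 0, "ay": 0, "az": 0, "gripper": 0}
    - {"dx": 0, "dy": 0, "dz": 1, "ax": 0, "ay": 0, "az": 0, "gripper": 0}
    - {"dx": 0, "dy": 0, "dz": 0, "ax": 0, "ay": 0, "az": 0, "gripper": 0}

```text
clock: 7.5
eef_pos: [609.3, -128.9, 146.3]
eef_rot: [-3.141, -0.005, 2.772]
wrist_force: [0.0, -0.5, 0.1]
finger_gap: 93.8
finger_force: 0.0
```

```bash
python3 plan.py 610.5 -130 67 158.5
```

```text
turn first [-0.   -0.03  0.03] then shift (shares) [-0.04 -0.01  1.98] t 7.5 F [ 0.03 -0.53  0.11] [ 609.3 -128.9  146.3]
```

Call:
jog_arm:
  commands:
    - {"dx": -0.03, "dy": 0, "dz": 1, "ax": 0, "ay": 0, "az": 0, "gripper": 0}
    - {"dx": 0, "dy": 0, "dz": 0.97, "ax": 0, "ay": 0, "az": 0, "gripper": 0}
    - {"dx": 0, "dy": 0, "dz": 0, "ax": 0, "ay": 0, "az": 0, "gripper": 0}
    - {"dx": 0, "dy": 0, "dz": 0, "ax": 0, "ay": 0, "az": 0, "gripper": 1}
    - {"dx": 0, "dy": 0, "dz": 0, "ax": 0, "ay": 0, "az": 0, "gripper": 1}
    - {"dx": 0, "dy": 0, "dz": 0, "ax": 0, "ay": 0, "az": 0, "gripper": 1}
    - {"dx": 0, "dy": 0, "dz": 0, "ax": 0, "ay": 0, "az": 0, "gripper": 1}
    - {"dx": 0, "dy": 0, "dz": 0, "ax": 0, "ay": 0, "az": 0, "gripper": 1}

```text
clock: 8.5
eef_pos: [612.4, -130.1, 70.8]
eef_rot: [3.141, 0.001, 2.769]
wrist_force: [-1.0, 0.2, 6.5]
finger_gap: 64.1
finger_force: 24.9
```

Call:
jog_arm:
  commands:
    - {"dx": 0, "dy": 0, "dz": 0, "ax": 0, "ay": 0, "az": 0, "gripper": 1}
    - {"dx": 0, "dy": 0, "dz": -0.5, "ax": 0, "ay": 0, "az": 0, "gripper": 1}
    - {"dx": 0, "dy": 0, "dz": -0.5, "ax": 0, "ay": 0, "az": 0, "gripper": 1}
    - {"dx": 0, "dy": 0, "dz": 0, "ax": 0, "ay": 0, "az": 0, "gripper": 1}
    - {"dx": 0, "dy": 0, "dz": 0, "ax": 0, "ay": 0, "az": 0, "gripper": 1}
    - {"dx": 0, "dy": 0, "dz": 0, "ax": 0, "ay": 0, "az": 0, "gripper": 1}

```text
clock: 9.25
eef_pos: [611.7, -129.9, 109.1]
eef_rot: [-3.141, -0.001, 2.769]
wrist_force: [-0.7, -0.0, -2.1]
finger_gap: 63.7
finger_force: 24.9
```

Call:
jog_arm:
  commands:
    - {"dx": 0, "dy": 0, "dz": 0, "ax": 0, "ay": 0, "az": 0, "gripper": 1}
    - {"dx": 0, "dy": 0, "dz": 0, "ax": 0, "ay": 0, "az": 0, "gripper": 1}

```text
clock: 9.5
eef_pos: [612.0, -130.0, 109.6]
eef_rot: [-3.142, -0.0, 2.769]
wrist_force: [-0.5, -0.1, -1.5]
finger_gap: 63.8
finger_force: 24.9
```

Call:
jog_arm:
  commands:
    - {"dx": 0, "dy": 0, "dz": 0, "ax": 0, "ay": 0, "az": 0, "gripper": 1}

```text
clock: 9.62
eef_pos: [612.0, -130.0, 109.8]
eef_rot: [-3.142, -0.0, 2.769]
wrist_force: [1.1, -0.6, -2.3]
finger_gap: 64.3
finger_force: 24.9
```

B reads about 2 N, also spent, since the full one would read about 5 N. I'll set it down and go to A.

Call:
jog_arm:
  commands:
    - {"dx": 0, "dy": 0, "dz": 0.5, "ax": 0, "ay": 0, "az": 0, "gripper": 1}
    - {"dx": 0, "dy": 0, "dz": 0.3, "ax": 0, "ay": 0, "az": 0, "gripper": 1}
    - {"dx": 0, "dy": 0, "dz": 0.18, "ax": 0, "ay": 0, "az": 0, "gripper": 1}
    - {"dx": 0, "dy": 0, "dz": 0, "ax": 0, "ay": 0, "az": 0, "gripper": 1}
    - {"dx": 0, "dy": 0, "dz": 0, "ax": 0, "ay": 0, "az": 0, "gripper": 1}

```text
clock: 10.25
eef_pos: [612.0, -130.0, 70.4]
eef_rot: [-3.142, -0.0, 2.769]
wrist_force: [0.1, 0.0, -1.6]
finger_gap: 64.2
finger_force: 25.0
```

Call:
jog_arm:
  commands:
    - {"dx": 0, "dy": 0, "dz": 0, "ax": 0, "ay": 0, "az": 0, "gripper": 0}
    - {"dx": 0, "dy": 0, "dz": 0, "ax": 0, "ay": 0, "az": 0, "gripper": 0}
    - {"dx": 0, "dy": 0, "dz": 0, "ax": 0, "ay": 0, "az": 0, "gripper": 0}
    - {"dx": 0, "dy": 0, "dz": -1, "ax": 0, "ay": 0, "az": 0, "gripper": 0}
    - {"dx": 0, "dy": 0, "dz": -1, "ax": 0, "ay": 0, "az": 0, "gripper": 0}
    - {"dx": 0, "dy": 0, "dz": -1, "ax": 0, "ay": 0, "az": 0, "gripper": 0}
    - {"dx": 0, "dy": 0, "dz": 0, "ax": 0, "ay": 0, "az": 1, "gripper": 0}
    - {"dx": 0, "dy": 0, "dz": 0, "ax": 0, "ay": 0, "az": 1, "gripper": 0}
    - {"dx": 0, "dy": 0, "dz": 0, "ax": 0, "ay": 0, "az": 1, "gripper": 0}
    - {"dx": 0, "dy": 0, "dz": 0, "ax": 0, "ay": 0, "az": 1, "gripper": 0}

```text
clock: 11.5
eef_pos: [612.0, -130.0, 190.7]
eef_rot: [3.142, 0.0, 2.066]
wrist_force: [-0.1, -0.2, 0.1]
finger_gap: 93.7
finger_force: 0.0
```

Call:
jog_arm:
  commands:
    - {"dx": 0, "dy": 0, "dz": 0, "ax": 0, "ay": 0, "az": 1, "gripper": 0}
    - {"dx": 0, "dy": 0, "dz": 0, "ax": 0, "ay": 0, "az": 0.5, "gripper": 0}
    - {"dx": 0, "dy": 0, "dz": 0, "ax": 0, "ay": 0, "az": 0, "gripper": 0}

```text
clock: 11.88
eef_pos: [612.0, -130.0, 190.7]
eef_rot: [3.142, 0.0, 1.81]
wrist_force: [0.4, 0.5, 1.0]
finger_gap: 93.9
finger_force: 0.0
```

```bash
python3 plan.py 464.5 -267 190 103.5
```

```text
turn first [0.   0.   0.02] then shift (shares) [-2.47 -4.39  0.02] t 11.875 F [0.39 0.52 1.04] [ 612.  -130.   190.7]
```

Call:
jog_arm:
  commands:
    - {"dx": -0.5, "dy": -0.88, "dz": 0, "ax": 0, "ay": 0, "az": 0, "gripper": 0}
    - {"dx": -0.5, "dy": -0.88, "dz": 0, "ax": 0, "ay": 0, "az": 0, "gripper": 0}
    - {"dx": -0.49, "dy": -0.88, "dz": 0, "ax": 0, "ay": 0, "az": 0, "gripper": 0}
    - {"dx": -0.49, "dy": -0.88, "dz": 0, "ax": 0, "ay": 0, "az": 0, "gripper": 0}
    - {"dx": -0.49, "dy": -0.87, "dz": 0, "ax": 0, "ay": 0, "az": 0, "gripper": 0}
    - {"dx": 0, "dy": 0, "dz": 0, "ax": 0, "ay": 0, "az": 0, "gripper": 0}
    - {"dx": 0, "dy": 0, "dz": 0, "ax": 0, "ay": 0, "az": 0, "gripper": 0}

```text
clock: 12.75
eef_pos: [465.1, -267.3, 190.8]
eef_rot: [3.141, 0.0, 1.811]
wrist_force: [-0.8, 0.2, -0.6]
finger_gap: 94.2
finger_force: 0.0
```

```bash
python3 plan.py 464.5 -267 67 103.5
python3 - <<'E'
from cell import cams
import cv2,numpy as np,pickle
c=cams.camera("wrist");pickle.dump(c,open("w1.pkl","wb"));cv2.imwrite("pics/w3.png",np.ascontiguousarray(c["image"][:,:,::-1]))
E
```

```text
turn first [0.   0.   0.02] then shift (shares) [ 0.01 -0.01  3.09] t 12.75 F [-0.78  0.21 -0.62] [ 465.1 -267.3  190.8]
```

View pics/w3.png

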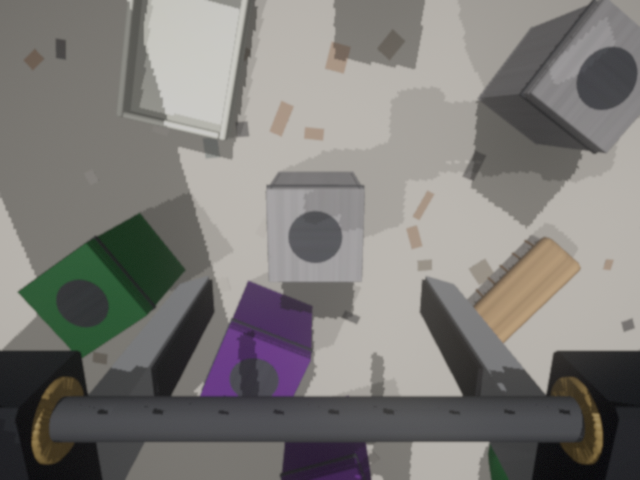

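A is centred at (315,235) and square to the fingers. The purple one begins at row 285, out of the fingers' way, and the dish and brush are clear. I'll grasp.

Call:
jog_arm:
  commands:
    - {"dx": 0, "dy": 0, "dz": 1, "ax": 0, "ay": 0, "az": 0, "gripper": 0}
    - {"dx": 0, "dy": 0, "dz": 1, "ax": 0, "ay": 0, "az": 0, "gripper": 0}
    - {"dx": 0, "dy": 0, "dz": 0.8, "ax": 0, "ay": 0, "az": 0, "gripper": 0}
    - {"dx": 0, "dy": 0, "dz": 0.26, "ax": 0, "ay": 0, "az": 0, "gripper": 0}
    - {"dx": 0, "dy": 0, "dz": 0, "ax": 0, "ay": 0, "az": 0, "gripper": 0}
    - {"dx": 0, "dy": 0, "dz": 0, "ax": 0, "ay": 0, "az": 0, "gripper": 1}
    - {"dx": 0, "dy": 0, "dz": 0, "ax": 0, "ay": 0, "az": 0, "gripper": 1}
    - {"dx": 0, "dy": 0, "dz": 0, "ax": 0, "ay": 0, "az": 0, "gripper": 1}
    - {"dx": 0, "dy": 0, "dz": 0, "ax": 0, "ay": 0, "az": 0, "gripper": 1}
    - {"dx": 0, "dy": 0, "dz": 0, "ax": 0, "ay": 0, "az": 0, "gripper": 1}
  squeeze: 40

```text
clock: 14.05
eef_pos: [464.9, -267.7, 68.7]
eef_rot: [3.141, 0.0, 1.809]
wrist_force: [-2.6, 0.1, 6.6]
finger_gap: 63.4
finger_force: 40.0
```

Call:
jog_arm:
  commands:
    - {"dx": 0, "dy": 0, "dz": -0.5, "ax": 0, "ay": 0, "az": 0, "gripper": 1}
    - {"dx": 0, "dy": 0, "dz": -0.5, "ax": 0, "ay": 0, "az": 0, "gripper": 1}
    - {"dx": 0, "dy": 0, "dz": 0, "ax": 0, "ay": 0, "az": 0, "gripper": 1}
    - {"dx": 0, "dy": 0, "dz": 0, "ax": 0, "ay": 0, "az": 0, "gripper": 1}
    - {"dx": 0, "dy": 0, "dz": 0, "ax": 0, "ay": 0, "az": 0, "gripper": 1}

```text
clock: 14.68
eef_pos: [464.4, -267.3, 107.2]
eef_rot: [-3.14, -0.001, 1.81]
wrist_force: [0.5, 0.4, -4.6]
finger_gap: 63.4
finger_force: 40.0
```

A reads 4.6 N, so it is the full one. I'll lift it and turn to line up with the feeder.

Call:
jog_arm:
  commands:
    - {"dx": 0, "dy": 0, "dz": -0.8, "ax": 0, "ay": 0, "az": 0, "gripper": 1}
    - {"dx": 0, "dy": 0, "dz": -0.9, "ax": 0, "ay": 0, "az": 0, "gripper": 1}
    - {"dx": 0, "dy": 0, "dz": -0.9, "ax": 0, "ay": 0, "az": 0, "gripper": 1}
    - {"dx": 0, "dy": 0, "dz": -0.8, "ax": 0, "ay": 0, "az": 0, "gripper": 1}
    - {"dx": 0, "dy": 0, "dz": 0, "ax": 0, "ay": 0, "az": -0.9, "gripper": 1}
    - {"dx": 0, "dy": 0, "dz": 0, "ax": 0, "ay": 0, "az": -0.9, "gripper": 1}
    - {"dx": 0, "dy": 0, "dz": 0, "ax": 0, "ay": 0, "az": -0.9, "gripper": 1}
    - {"dx": 0, "dy": 0, "dz": 0, "ax": 0, "ay": 0, "az": -0.9, "gripper": 1}
    - {"dx": 0, "dy": 0, "dz": 0, "ax": 0, "ay": 0, "az": -0.9, "gripper": 1}
    - {"dx": 0, "dy": 0, "dz": 0, "ax": 0, "ay": 0, "az": -0.9, "gripper": 1}

```text
clock: 15.92
eef_pos: [464.6, -267.4, 243.4]
eef_rot: [3.141, -0.001, 2.757]
wrist_force: [0.3, -0.2, -5.1]
finger_gap: 63.5
finger_force: 40.0
```

Call:
jog_arm:
  commands:
    - {"dx": 0, "dy": 0, "dz": 0, "ax": 0, "ay": 0, "az": -0.9, "gripper": 1}
    - {"dx": 0, "dy": 0, "dz": 0, "ax": 0, "ay": 0, "az": 0, "gripper": 1}

```text
clock: 16.18
eef_pos: [464.7, -267.5, 243.6]
eef_rot: [3.141, -0.001, 2.908]
wrist_force: [-0.4, 0.2, -5.2]
finger_gap: 63.8
finger_force: 40.0
```

```bash
python3 plan.py 553.5 339 245 166.5
```

```text
turn first [ 0.   -0.01  0.01] then shift (shares) [ 1.38 15.26 -0.04] t 16.175 F [-0.43  0.15 -5.19] [ 464.7 -267.5  243.6]
```

Call:
jog_arm:
  commands:
    - {"dx": 0.08, "dy": 0.6, "dz": 0, "ax": 0, "ay": 0, "az": 0, "gripper": 1}
    - {"dx": 0.08, "dy": 0.9, "dz": 0, "ax": 0, "ay": 0, "az": 0, "gripper": 1}
    - {"dx": 0.08, "dy": 0.9, "dz": 0, "ax": 0, "ay": 0, "az": 0, "gripper": 1}
    - {"dx": 0.08, "dy": 0.9, "dz": 0, "ax": 0, "ay": 0, "az": 0, "gripper": 1}
    - {"dx": 0.08, "dy": 0.9, "dz": 0, "ax": 0, "ay": 0, "az": 0, "gripper": 1}
    - {"dx": 0.08, "dy": 0.9, "dz": 0, "ax": 0, "ay": 0, "az": 0, "gripper": 1}
    - {"dx": 0.08, "dy": 0.9, "dz": 0, "ax": 0, "ay": 0, "az": 0, "gripper": 1}
    - {"dx": 0.08, "dy": 0.9, "dz": 0, "ax": 0, "ay": 0, "az": 0, "gripper": 1}
    - {"dx": 0.08, "dy": 0.9, "dz": 0, "ax": 0, "ay": 0, "az": 0, "gripper": 1}
    - {"dx": 0.08, "dy": 0.9, "dz": 0, "ax": 0, "ay": 0, "az": 0, "gripper": 1}

```text
clock: 17.42
eef_pos: [513.8, 79.7, 243.9]
eef_rot: [-3.141, -0.0, 2.905]
wrist_force: [0.3, -0.0, -4.6]
finger_gap: 63.6
finger_force: 40.0
```

Call:
jog_arm:
  commands:
    - {"dx": 0.08, "dy": 0.9, "dz": 0, "ax": 0, "ay": 0, "az": 0, "gripper": 1}
    - {"dx": 0.08, "dy": 0.9, "dz": 0, "ax": 0, "ay": 0, "az": 0, "gripper": 1}
    - {"dx": 0.08, "dy": 0.9, "dz": 0, "ax": 0, "ay": 0, "az": 0, "gripper": 1}
    - {"dx": 0.08, "dy": 0.9, "dz": 0, "ax": 0, "ay": 0, "az": 0, "gripper": 1}
    - {"dx": 0.08, "dy": 0.9, "dz": 0, "ax": 0, "ay": 0, "az": 0, "gripper": 1}
    - {"dx": 0.08, "dy": 0.7, "dz": 0, "ax": 0, "ay": 0, "az": 0, "gripper": 1}
    - {"dx": 0.08, "dy": 0.4, "dz": 0, "ax": 0, "ay": 0, "az": 0, "gripper": 1}
    - {"dx": 0, "dy": 0, "dz": 0, "ax": 0, "ay": 0, "az": 0, "gripper": 1}
    - {"dx": 0, "dy": 0, "dz": 0, "ax": 0, "ay": 0, "az": 0, "gripper": 1}

```text
clock: 18.55
eef_pos: [543.7, 300.7, 244.2]
eef_rot: [-3.141, -0.0, 2.908]
wrist_force: [-0.1, -0.2, -3.7]
finger_gap: 63.7
finger_force: 40.0
```

```bash
python3 plan.py 553.5 339 129 166.5;  python3 - <<'E'
from cell import cams
import cv2,numpy as np,pickle
c=cams.camera("wrist");pickle.dump(c,open("w4.pkl","wb"));s=cams.camera("scene");pickle.dump(s,open("s4.pkl","wb"))
a=cv2.resize(s["image"][260:435,300:460],None,fx=2.5,fy=2.5,interpolation=2)
b=cv2.resize(c["image"],(400,300),interpolation=3)
m=np.zeros((600,800,3),np.uint8);m[:a.shape[0],:400]=a;m[:300,400:]=b
cv2.imwrite("pics/m4.png",m[:,:,::-1])
E
```

```text
turn first [-0.   -0.    0.01] then shift (shares) [-0.01  0.99  2.88] t 18.55 F [-0.08 -0.2  -3.72] [543.7 300.7 244.2]
```

View pics/m4.png

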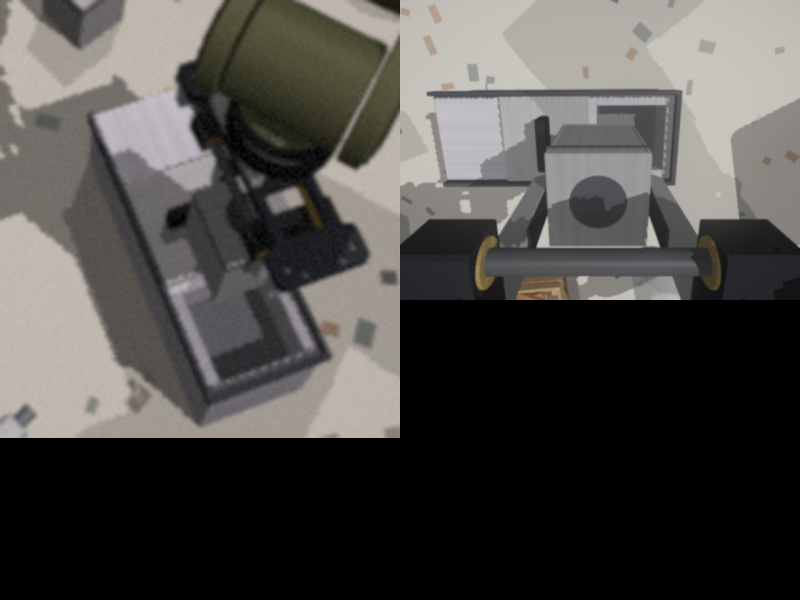

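Cartridge A hangs square above the feeder, still 39 mm short of the well. The handle is at (543,145) and the well's far end at (667,140) in the right-hand panel. I'll check the well's pose against this view.

```bash
python3 - <<'E'
from h import *
c=pickle.load(open("w4.pkl","rb"))
P=pts(c,[((428-400)*1.6,93*1.6),((681-400)*1.6,90.5*1.6)],116,(0,0),1)
print(P.round(1),np.linalg.norm(P[1]-P[0]),np.degrees(np.arctan2(*(P[1]-P[0])[::-1])))
# back to well centre from the +y corner of the far rail (x'=-57? or +57; y'=140)
a=np.radians(76.5);ux=np.array([np.sin(a),-np.cos(a)]);uy=np.array([np.cos(a),np.sin(a)])
for s in(-57,57):print(s,P[1]-s*ux-(140-88)*uy,P[0]-s*ux+(140+88)*uy)
E
python3 - <<'E'
import cv2,pickle,numpy as np
c=pickle.load(open("w4.pkl","rb"))["image"]
cv2.imwrite("pics/w4c.png",cv2.resize(c[130:310,290:460],None,fx=3.3,fy=3.3,interpolation=2)[:,:,::-1])
E
```

```text
[[445.2 130.1]
 [507.6 402.1]] 279.06986161747443 77.0895082636675
-57 [550.84930707 338.26663088] [553.86181879 338.5151501 ]
57 [439.99913615 364.87940236] [443.01164787 365.12792158]
```

View pics/w4c.png

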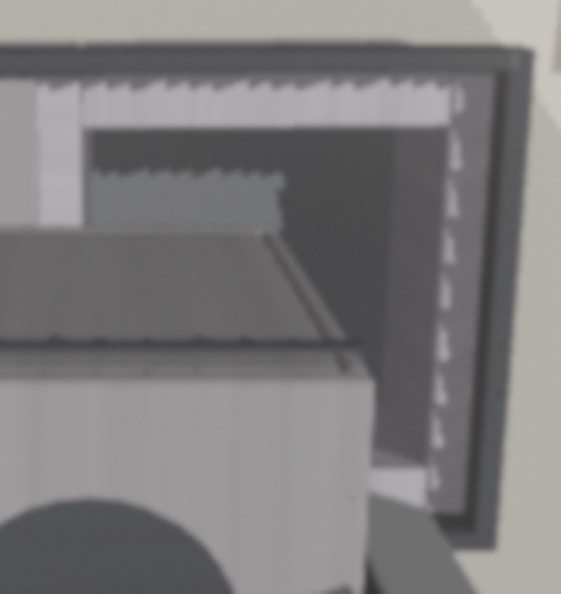

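The well centre comes out at (552.5,338.5), in agreement. I'll move over it and lower in steps, checking before entry.

Call:
jog_arm:
  commands:
    - {"dx": 0, "dy": 0.5, "dz": 0, "ax": 0, "ay": 0, "az": 0, "gripper": 1}
    - {"dx": 0, "dy": 0.46, "dz": 0, "ax": 0, "ay": 0, "az": 0, "gripper": 1}
    - {"dx": 0, "dy": 0, "dz": 0.8, "ax": 0, "ay": 0, "az": 0, "gripper": 1}
    - {"dx": 0, "dy": 0, "dz": 0.7, "ax": 0, "ay": 0, "az": 0, "gripper": 1}
    - {"dx": 0, "dy": 0, "dz": 0, "ax": 0, "ay": 0, "az": 0, "gripper": 1}
    - {"dx": 0, "dy": 0, "dz": 0, "ax": 0, "ay": 0, "az": 0, "gripper": 1}

```text
clock: 19.4
eef_pos: [553.1, 338.8, 185.9]
eef_rot: [3.14, 0.002, 2.908]
wrist_force: [0.5, -0.2, -3.7]
finger_gap: 63.8
finger_force: 40.0
```

```bash
python3 plan.py 552.8 338.7 131 166.5
```

```text
turn first [0.01 0.01 0.01] then shift (shares) [ 0.01 -0.01  1.37] t 19.4 F [ 0.52 -0.19 -3.69] [553.1 338.8 185.9]
```

Call:
jog_arm:
  commands:
    - {"dx": 0, "dy": 0, "dz": 0.3, "ax": 0, "ay": 0, "az": 0, "gripper": 1}
    - {"dx": 0, "dy": 0, "dz": 0.3, "ax": 0, "ay": 0, "az": 0, "gripper": 1}
    - {"dx": 0, "dy": 0, "dz": 0.3, "ax": 0, "ay": 0, "az": 0, "gripper": 1}
    - {"dx": 0, "dy": 0, "dz": 0.2, "ax": 0, "ay": 0, "az": 0, "gripper": 1}
    - {"dx": 0, "dy": 0, "dz": 0, "ax": 0, "ay": 0, "az": 0, "gripper": 1}
    - {"dx": 0, "dy": 0, "dz": 0, "ax": 0, "ay": 0, "az": 0, "gripper": 1}

```text
clock: 20.15
eef_pos: [552.7, 339.1, 140.7]
eef_rot: [3.141, 0.0, 2.909]
wrist_force: [-0.3, -0.2, -4.7]
finger_gap: 63.7
finger_force: 40.0
```

Call:
jog_arm:
  commands:
    - {"dx": 0, "dy": 0, "dz": 0.1, "ax": 0, "ay": 0, "az": 0, "gripper": 1}
    - {"dx": 0, "dy": 0, "dz": 0.1, "ax": 0, "ay": 0, "az": 0, "gripper": 1}
    - {"dx": 0, "dy": 0, "dz": 0.08, "ax": 0, "ay": 0, "az": 0, "gripper": 1}
    - {"dx": 0, "dy": 0, "dz": 0, "ax": 0, "ay": 0, "az": 0, "gripper": 1}
    - {"dx": 0, "dy": 0, "dz": 0, "ax": 0, "ay": 0, "az": 0, "gripper": 1}

```text
clock: 20.78
eef_pos: [552.5, 339.0, 129.3]
eef_rot: [3.142, 0.0, 2.909]
wrist_force: [-1.9, -1.1, -2.0]
finger_gap: 63.5
finger_force: 40.0
```

Force dropped from 4.7 to 2 N, so the floor is carrying the cartridge. I'll release it, wait, then rise.

Call:
jog_arm:
  commands:
    - {"dx": 0, "dy": 0, "dz": 0, "ax": 0, "ay": 0, "az": 0, "gripper": 0}
    - {"dx": 0, "dy": 0, "dz": 0, "ax": 0, "ay": 0, "az": 0, "gripper": 0}
    - {"dx": 0, "dy": 0, "dz": 0, "ax": 0, "ay": 0, "az": 0, "gripper": 0}
    - {"dx": 0, "dy": 0, "dz": 0, "ax": 0, "ay": 0, "az": 0, "gripper": 0}
    - {"dx": 0, "dy": 0, "dz": 0, "ax": 0, "ay": 0, "az": 0, "gripper": 0}
    - {"dx": 0, "dy": 0, "dz": 0, "ax": 0, "ay": 0, "az": 0, "gripper": 0}
    - {"dx": 0, "dy": 0, "dz": -0.6, "ax": 0, "ay": 0, "az": 0, "gripper": 0}
    - {"dx": 0, "dy": 0, "dz": -1, "ax": 0, "ay": 0, "az": 0, "gripper": 0}
    - {"dx": 0, "dy": 0, "dz": -1, "ax": 0, "ay": 0, "az": 0, "gripper": 0}
    - {"dx": 0, "dy": 0, "dz": 0, "ax": 0, "ay": 0, "az": 0, "gripper": 0}

```text
clock: 22.02
eef_pos: [553.3, 339.5, 236.6]
eef_rot: [3.138, 0.004, 2.909]
wrist_force: [1.3, 0.7, -1.0]
finger_gap: 94.2
finger_force: 0.0
```

```bash
python3 plan.py 529 239 230 166.5
python3 - <<'E'
from cell import cams
import numpy as np,pickle,cv2
c=cams.camera("wrist");pickle.dump(c,open("w5.pkl","wb"))
W=c["world_to_cam"];R=W[:3,:3];t=W[:3,3];K=np.array([[c["fx"],0,c["cx"]],[0,c["fy"],c["cy"]],[0,0,1]])
g=cv2.cvtColor(c["image"],cv2.COLOR_RGB2GRAY)
# dark lid disc (blob) search: report low-intensity round blobs near well
m=((g<95)*255).astype(np.uint8)
n,l,s,ce=cv2.connectedComponentsWithStats(m)
for i in range(1,n):
    if 800<s[i][4]<20000: print(s[i],ce[i].round(0))
for z in(102,152):
    for dx,dy in((0,0),(-32,-32),(32,32)):
        p=K@(R@np.array([553+dx,339+dy,z])+t);print(z,dx,dy,(p[:2]/p[2]).round(0))
E
```

```text
turn first [0.02 0.02 0.02] then shift (shares) [ 0.01 -2.58  0.16] t 22.025 F [ 1.26  0.73 -0.96] [553.3 339.5 236.6]
[ 259  169  116  104 2878] [319. 206.]
[ 148  186   37   92 2621] [166. 231.]
[ 292  199   47   46 1712] [315. 222.]
102 0 0 [317. 224.]
102 -32 -32 [264. 192.]
102 32 32 [368. 254.]
152 0 0 [317. 244.]
152 -32 -32 [254. 207.]
152 32 32 [377. 280.]
```

The lid disc at (315,222) matches the sunk height (predicted (317,224) at z=102, against row 244 if it were still up), so the floor is down. Next is the handle, the dark blob at (166,231).

Run:
```python
from h import *
import cv2
c=pickle.load(open("w5.pkl","rb"));W=c["world_to_cam"];R=W[:3,:3];t=W[:3,3]
print("cam",(-R.T@t).round(0))
for uv in((148,186),(148,277),(185,186),(185,277)): print(uv,ray(c,uv,140).round(1),ray(c,uv,112).round(1))
a=np.radians(76.7);ux=np.array([np.sin(a),-np.cos(a)]);uy=np.array([np.cos(a),np.sin(a)])
for k in(.098,.1,.103,.106):
    w=np.array([552.8,338.7])-1000*k*uy
    for sx,sy,z in((-30,-6,140),(30,-6,140),(-30,6,140),(30,6,140),(-30,6,112.5),(30,6,112.5)):
        p=R@np.r_[w+sx*ux+sy*uy,z]+t;print(k,sx,sy,z,round(c["cx"]+c["fx"]*p[0]/p[2]),round(c["cy"]+c["fy"]*p[1]/p[2]))
g=cv2.cvtColor(c["image"],cv2.COLOR_RGB2GRAY)
print(g[200,135:200],g[250,135:200])
```

```text
cam [475. 356. 408.]
(148, 186) [494.4 243.3] [496.4 231.5]
(148, 277) [552.6 222.6] [560.8 208.6]
(185, 186) [499.8 266. ] [502.4 256.6]
(185, 277) [558.4 246.7] [567.1 235.2]
0.098 -30 -6 140 152 194
0.098 30 -6 140 162 282
0.098 -30 6 140 171 194
0.098 30 6 140 180 282
0.098 -30 6 112.5 184 186
0.098 30 6 112.5 191 267
0.1 -30 -6 140 149 194
0.1 30 -6 140 159 282
0.1 -30 6 140 168 194
0.1 30 6 140 177 282
0.1 -30 6 112.5 181 186
0.1 30 6 112.5 189 267
0.103 -30 -6 140 145 194
0.103 30 -6 140 155 282
0.103 -30 6 140 163 194
0.103 30 6 140 172 282
0.103 -30 6 112.5 177 186
0.103 30 6 112.5 184 267
0.106 -30 -6 140 140 194
0.106 30 -6 140 150 282
0.106 -30 6 140 159 194
0.106 30 6 140 168 282
0.106 -30 6 112.5 173 186
0.106 30 6 112.5 180 267
[153 147 130 114 106 103 103 103 102 102 102 102 101  91  70  47  39  39
  39  39  37  40  41  41  41  41  42  41  41  39  36  38  34  35  33  33
  34  34  35  35  35  36  43  78 113 130 134 136 135 134 133 132 132 133
 132 134 135 136 137 140 146 150 152 154 155] [153 152 153 154 155 155 155 154 148 130 112 104 103 104 104 104 103 101
  99  89  67  49  43  43  44  45  45  44  45  47  45  47  46  44  43  43
  43  40  41  41  40  41  39  40  40  40  42  53  86 116 132 135 135 136
 134 133 133 133 134 134 136 137 137 139 145]
```

Call:
jog_arm:
  commands:
    - {"dx": 0.01, "dy": -0.9, "dz": 0, "ax": 0, "ay": 0, "az": 0, "gripper": 0}
    - {"dx": 0, "dy": -0.9, "dz": 0, "ax": 0, "ay": 0, "az": 0, "gripper": 0}
    - {"dx": 0, "dy": -0.74, "dz": 0, "ax": 0, "ay": 0, "az": 0, "gripper": 0}
    - {"dx": 0, "dy": 0, "dz": 0.9, "ax": 0, "ay": 0, "az": 0, "gripper": 0}
    - {"dx": 0, "dy": 0, "dz": 0.9, "ax": 0, "ay": 0, "az": 0, "gripper": 0}
    - {"dx": 0, "dy": 0, "dz": 0, "ax": 0, "ay": 0, "az": 0, "gripper": 0}
    - {"dx": 0, "dy": 0, "dz": 0, "ax": 0, "ay": 0, "az": 0, "gripper": 0}

```text
clock: 22.95
eef_pos: [529.0, 240.4, 161.9]
eef_rot: [3.141, 0.001, 2.909]
wrist_force: [0.5, -0.9, 0.9]
finger_gap: 93.8
finger_force: 0.0
```

```bash
python3 plan.py 529.6 240.4 125 166.6
```

```text
turn first [0.   0.   0.01] then shift (shares) [-0.01  0.    0.92] t 22.95 F [ 0.46 -0.9   0.92] [529.  240.4 161.9]
```

Call:
jog_arm:
  commands:
    - {"dx": 0, "dy": 0, "dz": 0.5, "ax": 0, "ay": 0, "az": 0, "gripper": 0}
    - {"dx": 0, "dy": 0, "dz": 0.42, "ax": 0, "ay": 0, "az": 0, "gripper": 0}
    - {"dx": 0, "dy": 0, "dz": 0, "ax": 0, "ay": 0, "az": 0, "gripper": 1}
    - {"dx": 0, "dy": 0, "dz": 0, "ax": 0, "ay": 0, "az": 0, "gripper": 1}
    - {"dx": 0, "dy": 0, "dz": 0, "ax": 0, "ay": 0, "az": 0, "gripper": 1}
    - {"dx": 0, "dy": 0, "dz": 0, "ax": 0, "ay": 0, "az": 0, "gripper": 1}
    - {"dx": 0, "dy": 0, "dz": 0, "ax": 0, "ay": 0, "az": 0, "gripper": 1}
    - {"dx": 0, "dy": 0, "dz": 0, "ax": 0, "ay": 0, "az": 0, "gripper": 1}
    - {"dx": 0, "dy": 0, "dz": 0, "ax": 0, "ay": 0, "az": 0, "gripper": 1}
  squeeze: 15

```text
clock: 24.08
eef_pos: [528.7, 240.2, 124.3]
eef_rot: [-3.142, 0.0, 2.909]
wrist_force: [-0.3, -0.0, 0.4]
finger_gap: 27.4
finger_force: 0.0
```

Call:
jog_arm:
  commands:
    - {"dx": 0, "dy": 0, "dz": 0, "ax": 0, "ay": 0, "az": 0, "gripper": 1}
    - {"dx": 0, "dy": 0, "dz": 0, "ax": 0, "ay": 0, "az": 0, "gripper": 1}
    - {"dx": 0, "dy": 0, "dz": 0, "ax": 0, "ay": 0, "az": 0, "gripper": 1}
    - {"dx": 0, "dy": 0, "dz": 0, "ax": 0, "ay": 0, "az": 0, "gripper": 1}

```text
clock: 24.58
eef_pos: [528.7, 240.2, 124.2]
eef_rot: [3.142, -0.0, 2.909]
wrist_force: [0.0, 1.3, -0.9]
finger_gap: 12.2
finger_force: 15.0
```

Gripped the 12 mm bar. Sliding about 96 mm, then creeping up to the stop.

Call:
jog_arm:
  commands:
    - {"dx": 0, "dy": 0.3, "dz": 0, "ax": 0, "ay": 0, "az": 0, "gripper": 1}
    - {"dx": 0, "dy": 0.4, "dz": 0, "ax": 0, "ay": 0, "az": 0, "gripper": 1}
    - {"dx": 0, "dy": 0.4, "dz": 0, "ax": 0, "ay": 0, "az": 0, "gripper": 1}
    - {"dx": 0, "dy": 0.4, "dz": 0, "ax": 0, "ay": 0, "az": 0, "gripper": 1}
    - {"dx": 0, "dy": 0.4, "dz": 0, "ax": 0, "ay": 0, "az": 0, "gripper": 1}
    - {"dx": 0, "dy": 0.3, "dz": 0, "ax": 0, "ay": 0, "az": 0, "gripper": 1}
    - {"dx": 0, "dy": 0.1, "dz": 0, "ax": 0, "ay": 0, "az": 0, "gripper": 1}
    - {"dx": 0, "dy": 0, "dz": 0, "ax": 0, "ay": 0, "az": 0, "gripper": 1}
    - {"dx": 0, "dy": 0, "dz": 0, "ax": 0, "ay": 0, "az": 0, "gripper": 1}

```text
clock: 25.7
eef_pos: [549.7, 330.4, 124.2]
eef_rot: [3.141, -0.0, 2.909]
wrist_force: [-4.4, 2.1, 1.4]
finger_gap: 11.9
finger_force: 15.0
```

Call:
jog_arm:
  commands:
    - {"dx": 0, "dy": 0.05, "dz": 0, "ax": 0, "ay": 0, "az": 0, "gripper": 1}
    - {"dx": 0, "dy": 0.05, "dz": 0, "ax": 0, "ay": 0, "az": 0, "gripper": 1}
    - {"dx": 0, "dy": 0, "dz": 0, "ax": 0, "ay": 0, "az": 0, "gripper": 1}

```text
clock: 26.08
eef_pos: [550.6, 334.1, 124.3]
eef_rot: [3.141, -0.001, 2.909]
wrist_force: [-5.6, 1.5, 2.3]
finger_gap: 11.8
finger_force: 15.0
```

Call:
jog_arm:
  commands:
    - {"dx": 0.02, "dy": 0.05, "dz": 0, "ax": 0, "ay": 0, "az": 0, "gripper": 1}
    - {"dx": 0.02, "dy": 0.05, "dz": 0, "ax": 0, "ay": 0, "az": 0, "gripper": 1}
    - {"dx": 0, "dy": 0, "dz": 0, "ax": 0, "ay": 0, "az": 0, "gripper": 1}

```text
clock: 26.45
eef_pos: [551.3, 337.7, 124.3]
eef_rot: [3.141, 0.002, 2.909]
wrist_force: [6.4, -1.0, -2.4]
finger_gap: 11.7
finger_force: 15.0
```

Call:
jog_arm:
  commands:
    - {"dx": 0, "dy": 0.05, "dz": 0, "ax": 0, "ay": 0, "az": 0, "gripper": 1}
    - {"dx": 0, "dy": 0.05, "dz": 0, "ax": 0, "ay": 0, "az": 0, "gripper": 1}
    - {"dx": 0, "dy": 0, "dz": 0, "ax": 0, "ay": 0, "az": 0, "gripper": 1}

```text
clock: 26.82
eef_pos: [551.5, 338.7, 124.2]
eef_rot: [-3.136, 0.0, 2.908]
wrist_force: [-4.7, -22.4, 6.3]
finger_gap: 12.0
finger_force: 15.0
```

Hit the stop: 22 N at y=338.7, matching the expected closed position. I'll relax, open and retreat.

Call:
jog_arm:
  commands:
    - {"dx": 0, "dy": -0.04, "dz": 0, "ax": 0, "ay": 0, "az": 0, "gripper": 1}
    - {"dx": 0, "dy": 0, "dz": 0, "ax": 0, "ay": 0, "az": 0, "gripper": 0.5}
    - {"dx": 0, "dy": 0, "dz": 0, "ax": 0, "ay": 0, "az": 0, "gripper": 0.5}
    - {"dx": 0, "dy": 0, "dz": 0, "ax": 0, "ay": 0, "az": 0, "gripper": 0.5}
    - {"dx": 0, "dy": 0, "dz": 0, "ax": 0, "ay": 0, "az": 0, "gripper": 0.5}
    - {"dx": 0, "dy": 0, "dz": -0.5, "ax": 0, "ay": 0, "az": 0, "gripper": 0.5}
    - {"dx": 0, "dy": 0, "dz": -1, "ax": 0, "ay": 0, "az": 0, "gripper": 0.5}
    - {"dx": 0, "dy": 0, "dz": -1, "ax": 0, "ay": 0, "az": 0, "gripper": 0.5}
    - {"dx": 0, "dy": 0, "dz": 0, "ax": 0, "ay": 0, "az": 0, "gripper": 0.5}
    - {"dx": 0, "dy": 0, "dz": 0, "ax": 0, "ay": 0, "az": 0, "gripper": 0.5}

```text
clock: 28.08
eef_pos: [550.5, 340.1, 223.4]
eef_rot: [-3.141, -0.001, 2.909]
wrist_force: [0.0, -0.3, -0.7]
finger_gap: 47.3
finger_force: 0.0
```

Run:
```python
from cell import cams,manip
from h import *
import cv2
c=cams.camera("wrist");W=c["world_to_cam"];R=W[:3,:3];t=W[:3,3];g=cv2.cvtColor(c["image"],cv2.COLOR_RGB2GRAY)
a=np.radians(76.7);ux=np.array([np.sin(a),-np.cos(a)]);uy=np.array([np.cos(a),np.sin(a)])
for k in(0,.01):
    w=np.array([552.8,338.7])-1000*k*uy
    for sx,sy,z in((-30,-6,140),(-30,6,140),(30,-6,140),(30,6,140)):
        p=R@np.r_[w+sx*ux+sy*uy,z]+t;print(k,sx,sy,round(c["cx"]+c["fx"]*p[0]/p[2]),round(c["cy"]+c["fy"]*p[1]/p[2]))
n,l,s,ce=cv2.connectedComponentsWithStats(((g<60)*255).astype(np.uint8))
for i in range(1,n):
    if 400<s[i][4]<20000: print(s[i],ce[i].round(0))
# spent cartridges' lid discs in scene view
c=cams.camera("scene");o=pickle.load(open("c0.pkl","rb"))["scene"]["image"].astype(int)
d=np.abs(c["image"].astype(int)-o).max(2)>40
for nm,(x0,x1,y0,y1) in dict(B=(250,285,235,282),C=(315,355,233,282),brush=(218,240,210,248),dish=(315,368,190,235)).items(): print(nm,d[y0:y1,x0:x1].mean().round(3))
```

```text
0 -30 -6 307 203
0 -30 6 327 203
0 30 -6 308 294
0 30 6 327 294
0.01 -30 -6 291 203
0.01 -30 6 311 203
0.01 30 -6 293 294
0.01 30 6 311 294
[ 306  194   17   95 1578] [314. 241.]
[ 185  282   85  129 2138] [237. 364.]
[   0  302  180   11 1504] [ 82. 307.]
[    0   351   208   129 18326] [112. 418.]
B 0.232
C 0.239
brush 0.0
dish 0.546
```

Run:
```python
from cell import cams
import cv2,pickle,numpy as np
d=pickle.load(open("c0.pkl","rb"))
R={"side":dict(B=(380,420,230,287),C=(294,327,220,280),dish=(250,318,288,348),brush=(438,470,290,335)),"scene":dict(B=(248,286,236,284),C=(314,356,234,284),dish=(314,368,190,235))}
for v in R:
    n=cams.camera(v)["image"]
    f=lambda im:cv2.cvtColor(im,cv2.COLOR_RGB2GRAY)
    for k,(x0,x1,y0,y1) in R[v].items():
        t=f(d[v]["image"])[y0:y1,x0:x1];w=f(n)[y0-15:y1+15,x0-15:x1+15]
        _,s,_,p=cv2.minMaxLoc(cv2.matchTemplate(w,t,cv2.TM_CCOEFF_NORMED));print(v,k,round(s,2),p[0]-15,p[1]-15,t.mean().round(),f(n)[y0:y1,x0:x1].mean().round())
```

```text
side B 0.85 -1 0 95.0 86.0
side C 0.85 0 0 89.0 79.0
side dish 0.61 0 0 151.0 124.0
side brush 1.0 0 0 127.0 127.0
scene B 0.7 0 1 129.0 113.0
scene C 0.82 0 -1 127.0 120.0
scene dish 0.55 0 0 164.0 132.0
```

Both spent cartridges, the brush and the dish match their original places to within 1 px; the remaining difference is the arm's shadow. The gripper is clear, so I'm handing in.

```bash
python3 -c "from cell import job;print(job.sign_off())"
```

```text
the job is handed in; nothing more can be done
None
```

The full cartridge is in the well with the floor sunk and the cover closed to its stop; the two spent ones stand where they were, the brush and dish are unmoved, and the job was handed in at about 28 s (no verdict was returned).

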